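# Refit a splined cog on a drive hub

### The arm

A 6-joint arm with a two-finger parallel gripper is mounted at the origin on the work surface. World frame = base frame: x ahead of the robot, y to its left, z up, the work surface at z = 0. Lengths are in m, angles in rad, forces in N, time in s.
With the tool pointing down it reaches from about 0.3 to 0.775 m from the base axis. Payload 14.6 kg.
Tool frame: the origin (TCP) lies on the front face of the gripper's body, between the roots of the fingers; the fingertips stand 97 mm ahead of it and the grasp point (between the pads) lies 78 mm ahead of it (env.tip_extent is the distance from the TCP to the fingertips, in m); x points along the fingers, y is the direction in which the jaws open and shut, and the axes are right-handed (so a half turn about x gives the same grasp; the last joint's range is limited). The gripper opens to 94 mm and grips with 3 to 60 N. Pads are 16 mm wide; open, the fingers measure 119 mm over their backs; the gripper's body (75 mm by 177 mm) begins 78 mm behind the grasp point.
Start: joints at [1.154, 0.3, 1.521, -0, 1.321, -0.067], TCP at [0.188, 0.517, 0.303] pointing down, gripper open.
Joint ranges: [-3.03, 3.03], [-0.79, 2.21], [0.23, 2.52], [-1.04, 4.18], [0, 3.07], [-2.55, 2.55]. Speed limits (rad/s): [2.22, 2.22, 2.57, 3.14, 3.14, 3.14].

### API

Orientations are given as a unit quaternion [w, x, y, z].
In Python, from workcell import env, cams, order gives the robot as it stands.
- The arm moves only by the tool play_rows, never from a script. Its argument "commands" is a list that holds one entry, the list of rows, each a list of 7 numbers: the closure, from -1 (fully open) to 1 (shut), then the shift along the world's x, y, z in cm, then the turn, a rotation vector about the world's x, y, z in rad. A call has 1 to 5 rows; each row is the pose to reach, as a shift and turn from the pose measured when the call began; what a row does not reach only later rows make up. A row lasts 1/8 s, in which the tool goes at most 62.5 mm and 10.7 degrees, less where a joint would pass 70% of its speed; a pose out of reach is approached as far as the arm can. A call with a gripper value outside its range is refused whole. The fingers move at their own pace and stop on an object; the grip force is fixed at half the most. Time passes only in rows, so rows that repeat a pose let the fingers close. It gives the time, the measured TCP pose, the force and the opening at its end, in the units of the state.
- env.observe(): the state, without advancing time (a new reading comes with each control period).
- cams.grab_frame(name): name is "side" or "top"; returns a dict with "pixels" (400x640x3 uint8, blue, green, red), "mtx" (3x3 intrinsics, pixels), "rvec" (rotation vector, rad) and "tvec" (3), from world to camera coordinates, as OpenCV has them. Camera axes: x right, y down, z forward; pixel columns grow to the right and rows downward; lengths in m; the calibration is good to about 2 mm. A picture is of the moment at which its call begins. There is no depth.
- order.close_job(): hands the job in, once; it reports no verdict.
The state is a dict: "time_s": time; "joints": joint angles; "joint_velocities": joint speeds; "effort": joint torques, N m; "tcp_pos": TCP position; "orientation": TCP orientation; "wrist_force": force on the tool from outside, world axes, zero at the start; "moment": the same for the moment, N m; "opening": finger opening in m.
Only numpy, scipy, OpenCV 4.12 (cv2) and the standard library are available. Lean on these libraries where they do the work, as an engineer would, in place of code of your own. Each camera call takes 0.05 s, during which the arm holds its last target.

### The job

Lift the big splined cog with the square boss out of its slot in the white tray and lay it flat on the black rubber mat, letting go of it. Then take it again by the other two boss flats, the only ones the drive's side plates leave free, turn it so that its wide slot meets the hub's wide spline, slide it down the hub until it sits fully home, and let go; do not ram it. Leave the smaller cog in the tray and the flask, jar and screwdriver where they are.

Things in the scene. Friction and masses are not known exactly. Their poses are not given: they have to be found in the camera images.
- cog_mid (a point): Centre of the loose grey splined cog, half-way up, 21 mm above its underside. Toothed disc 82 mm across, 12 mm thick, with a 52 x 52 mm square boss on it, top 42 mm above the underside; about 0.22 kg. Boss flats face its own +-x and +-y; z up. In the tray the +-x flats face along the slot and can be gripped; the +-y flats are about 16 mm from the slot walls, too close for fingers.
- cog_slot (a point): Mouth of the cog's wide (master) slot on the boss top, 15 mm from the axis at the cog's +x, 42 mm above the underside; axes are the cog's. The bore goes right through along z, 24 mm wide, with four slots reaching 18.5 mm from the axis: this one 14.5 mm wide, the other three (at +y, -x, -y) 7.5 mm wide.
- hub_seat (a point): Centre of the hub's shoulder on the fixed drive unit, 48 mm above the bench; the cog's underside rests here when home. Axes are the drive's, z up. The steel hub stands up from it: round core 21 mm across, 33 mm high, the top 8 mm tapered to 12 mm across. The white housing below is 135 mm (x) by 130 mm (y), its top 3 mm below the shoulder.
- hub_spline (a point): Top of the hub's wide (master) spline, 14 mm from the axis at the drive's +x, 18 mm above the shoulder. All four splines are this high and reach 17 mm from the axis; this one is 12 mm wide, the other three (at +y, -x, -y) 5 mm. The cog goes down only with its +x along the drive's +x, with about 0.09 rad of play each way.
- plate_top (a point): Middle of the top edge of the drive's side plate at +x; a like plate stands at -x. Plates are 110 mm long along y, 8 mm thick, inner faces 43.5 mm from the hub axis, tops 33 mm above the shoulder. With the cog on the hub its +-x boss flats are too close to them for fingers; the +-y flats are free, as the channel is open along y.
- mat_top (a point): Centre of the top face of the fixed black rubber mat, 140 x 140 mm, 4 mm thick.
- tray_floor (a point): Centre of the floor of the fixed white stowage tray, 6 mm above the bench. Axes are the tray's, z up; 130 mm along x, 188 mm along y. Three walls along x, tops 34 mm above the floor, make two open-ended slots 85 mm wide, centred 45.5 mm to either side (+-y); a 6 mm lip closes each end. One slot holds the splined cog, the other the smaller one.
- plain_cog_mid (a point): Bystander: centre of a smaller grey cog, half-way up (15 mm above its underside), 64 mm across, 12 mm thick, with a round boss 38 mm across and 30 mm high and a plain round bore.
- flask_mid (a point): Bystander: conical glass flask, base 64 mm, 105 mm high; point half-way up.
- jar: Bystander: amber jar, 56 mm across, 70 mm high; origin under its centre.
- driver_grip (a point): Bystander: screwdriver, 160 mm long, lying on the bench; point on its handle.
Things that resemble listed ones, but are neither listed nor needed, are in the scene too. Leave any orange or turquoise look-alike of the part that bears hub_seat alone.

How it is judged:
On the way:
1. the splined cog lies flat on the mat, let go (horizontal distance between cog_mid and mat_top below 0.06 m and z of cog_mid in the frame of mat_top below 0.025 m and angle between cog_mid's own z axis and vertical below 0.1 rad and contact force between cog and the fingers below 0.1 N and linear speed of cog below 0.02 m/s), for 0.2 s.
At the end, for the whole second after the job is handed in: The splined cog is home on the hub: its axis within 3 mm of the hub's, its underside within 3 mm of the shoulder, level to 0.06 rad, wide slot on the wide spline (0.15 rad), at rest (horizontal distance between cog_mid and hub_seat below 0.003 m and z of cog_mid in the frame of hub_seat between 0.018 and 0.024 m and angle between cog_mid's own z axis and vertical below 0.06 rad and angle between the x axis of cog_mid and the x axis of hub_seat, either way round below 0.15 rad and linear speed of cog below 0.01 m/s); the robot touches nothing.
It fails at once if the smaller cog is shifted by more than 25 mm (distance of plain_cog_mid from where it was at the start of the episode above 0.025 m).
It fails at once if flask, jar or screwdriver is shifted by more than 25 mm (distance of any of flask_mid, jar, driver_grip from where it was at the start of the episode above 0.025 m).
It fails at once if the cog is rammed onto the drive with more than 60 N (contact force between cog and drive above 60 N).
It also fails if it takes over 54 s, if anything falls off the work surface, if the arm or the gripper's body presses on something with over 40 N, if the wrist force passes 120 N, or if a joint passes its speed limit or range.

## Working session

There is one attempt and no reset: what is moved stays moved. The work goes in short steps, Python scripts to look and compute and a tool call to move; the robot and the scene stay as the last step left them, time stands still between calls to the robot, and variables do not carry over. Pictures are saved under pics/ and viewed, and the job is handed in when it is done.

Besides the shell and the picture viewer there is one more tool, called after "Request:" as a command line: name --argument value ..., lists and objects as JSON in quotes. play_rows: Moves the arm, as the interface text tells. Its arguments: {"type":"object","properties":{"commands":{"type":"array","items":{"type":"array","items":{"type":"array","items":{"type":"number"}}}}},"required":["commands"]}

```bash
mkdir -p pics; ls
cat > h.py <<'E'
import sys; sys.path.insert(0,'.')
import numpy as np, cv2
from workcell import env, cams, order
def grab(n,fn=None):
    f=cams.grab_frame(n)
    if fn: cv2.imwrite(f'pics/{fn}.png',f['pixels'])
    return f
def ray(f,uv):
    R=cv2.Rodrigues(np.array(f['rvec'],float))[0]; t=np.array(f['tvec'],float).ravel()
    d=np.r_[(np.linalg.inv(np.array(f['mtx']))@np.r_[uv,1])]
    return -R.T@t, R.T@d
def plane(f,uv,z):
    c,d=ray(f,uv); return c+d*(z-c[2])/d[2]
def proj(f,p):
    return cv2.projectPoints(np.array(p,float).reshape(-1,1,3),np.array(f['rvec'],float),np.array(f['tvec'],float),np.array(f['mtx'],float),None)[0].reshape(-1,2)
E
python3 - <<'E'
from h import *
import pickle
s=grab('side','side0');t=grab('top','top0')
pickle.dump((s,t),open('f0.pkl','wb'))
for f in(s,t): print(ray(f,(320,200)))
o=env.observe();print(o['time_s'],o['tcp_pos'],o['orientation'],o['opening'])
E
```

```text
pics
(array([-0.12126543, -0.79502997,  0.73772331]), array([ 0.52621906,  0.67658176, -0.51526272]))
(array([0.39832305, 0.09090866, 1.04869729]), array([ 0.13889346,  0.01319422, -0.99037693]))
0.1 [0.18843501 0.51656654 0.3021481 ] [ 0.69623518  0.12269336  0.69640295 -0.12339303] 0.09424857797251608
```

View pics/top0.png

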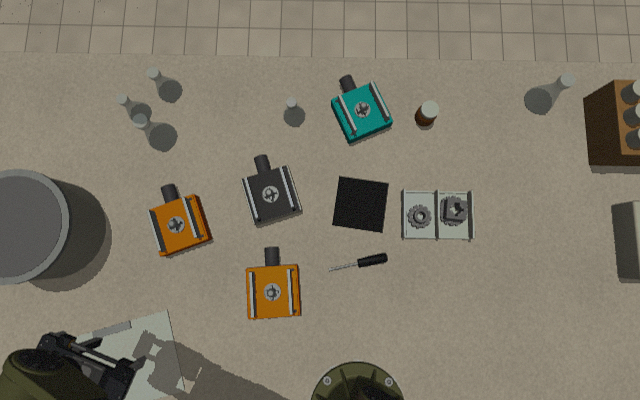

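View pics/side0.png

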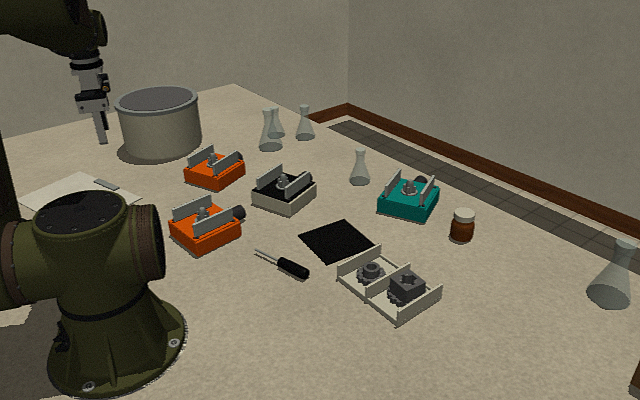

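The top view shows the drive with the white housing at about (270,192), the mat at (360,204), the tray at (437,215) and the big cog in the right slot at (453,209). The smaller cog is at (419,215). The orange and turquoise units are look-alikes. Next I'll zoom in.

Run:
```python
from h import *
t=cv2.imread('pics/top0.png');s=cv2.imread('pics/side0.png')
a=cv2.resize(t[140:240,230:330],(400,400),interpolation=cv2.INTER_CUBIC)
b=cv2.resize(t[170:260,395:485],(400,400),interpolation=cv2.INTER_CUBIC)
cv2.imwrite('pics/z1.png',np.hstack([a,b]))
a=cv2.resize(s[150:230,240:330],(400,356),interpolation=cv2.INTER_CUBIC)
b=cv2.resize(s[240:330,330:450],(400,300),interpolation=cv2.INTER_CUBIC)
c=np.zeros((356,800,3),np.uint8);c[:,:400]=a;c[:300,400:]=b
cv2.imwrite('pics/z2.png',c)
```

```text
(no output)
```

View pics/z1.png

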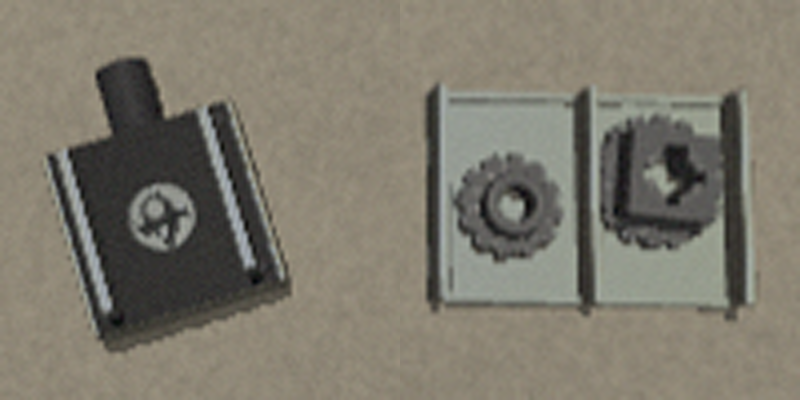

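View pics/z2.png

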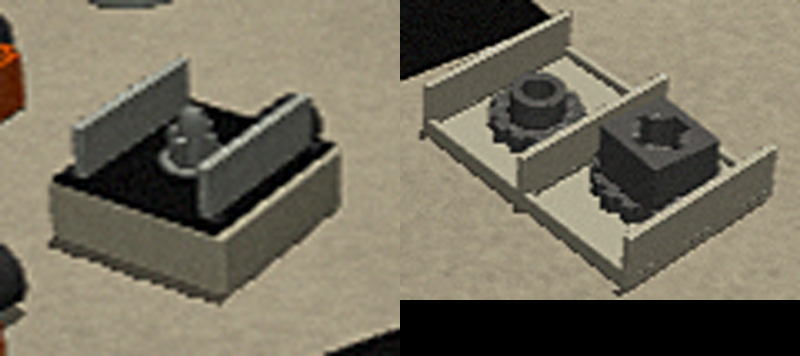

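Run:
```python
from h import *
t=cv2.imread('pics/top0.png');s=cv2.imread('pics/side0.png')
def z(im,x,y,w): 
    c=im[y-w:y+w,x-w:x+w].astype(float); c=np.clip((c-c.min())/(c.max()-c.min())*255,0,255)**0.7*255**0.3
    return cv2.resize(c.astype(np.uint8),(300,300),interpolation=cv2.INTER_CUBIC)
cv2.imwrite('pics/z3.png',np.vstack([np.hstack([z(t,271,194,12),z(t,455,208,20)]),np.hstack([z(s,284,186,14),z(s,408,285,26)])]))
```

```text
(no output)
```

View pics/z3.png

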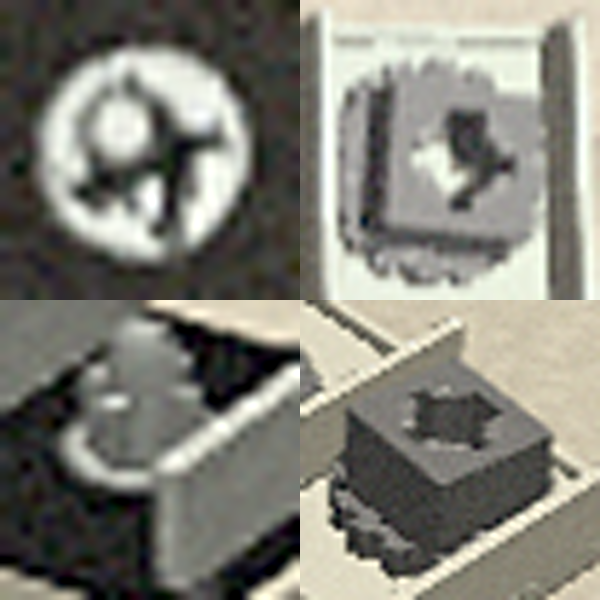

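Run:
```python
from h import *
import pickle
S=[];T=[]
for i in range(6):
    s=grab('side');t=grab('top');S.append(s['pixels'].astype(float));T.append(t['pixels'].astype(float))
s['pixels']=np.mean(S,0);t['pixels']=np.mean(T,0)
pickle.dump((s,t),open('avg.pkl','wb'))
print(env.observe()['time_s'])
def z(im,x,y,w):
    c=im[y-w:y+w,x-w:x+w]; c=np.clip((c-c.min())/(c.max()-c.min()),0,1)**0.6*255
    return cv2.resize(c.astype(np.uint8),(390,390),interpolation=cv2.INTER_CUBIC)
a=[z(t['pixels'],271,194,13),z(s['pixels'],284,186,13)]
cv2.imwrite('pics/z4.png',np.hstack(a))
# hub ring centroid
g=cv2.cvtColor(t['pixels'].astype(np.uint8),cv2.COLOR_BGR2GRAY)
print(g[182:206,258:284])
cv2.imwrite('pics/z5.png',np.hstack([z(t['pixels'],455,208,16),z(s['pixels'],408,285,24)]))
```

```text
0.7
[[ 49  50  48  46  49  50  50  49  49  50  51  50  50  50  52  50  52  50
   51  52  52  54  53  49  48  75]
 [ 47  48  49  50  49  51  50  48  50  50  49  51  50  50  50  52  51  51
   52  49  51  51  51  52  45  72]
 [ 48  49  48  49  49  48  49  50  51  50  48  50  48  47  48  49  50  51
   49  50  52  51  49  52  48  63]
 [ 49  48  49  48  48  48  51  49  46  48  47  63  63  62  60  44  46  49
   50  53  51  50  51  51  52  49]
 [ 50  48  48  49  49  50  49  47  60  75 126 127 127 127 126 100  79  44
   49  49  50  52  51  52  50  48]
 [ 47  49  48  51  47  49  51  89 126 127 148 118 150 146 147 139 131  91
   62  46  50  52  53  52  51  48]
 [ 47  47  51  49  48  51  89 132 145 119 115  73 124 148 147 146 146 137
  123  42  48  50  50  51  51  50]
 [ 50  48  47  48  47  77 134 144 113  81 104  77  80 107 134 147 148 149
  147  78  48  49  50  51  51  49]
 [ 48  49  48  47  58 115 146 124  82 128 139 131  94  61  93 137 146 149
  150 130  69  49  52  49  51  52]
 [ 46  51  50  50  79 141 139  89  96 149 146 147 133  49  62 117 150 149
  123 145  74  45  51  52  51  51]
 [ 47 
[... 820 characters left out ...]
84 156 150
  110  45  47  51  53  52  51  51]
 [ 48  50  49  49  49  47  69 116 136 153 150 151 143  56  62  86 153 110
   57  50  48  50  52  50  51  50]
 [ 48  47  49  48  49  48  49  63  84 109 130 136 151 125  82  81 101  59
   46  50  52  50  51  52  51  49]
 [ 49  49  51  50  49  50  49  47  47  51  82  89 104 100  64  62  46  49
   50  51  51  51  51  52  54  51]
 [ 49  47  46  50  48  49  48  49  48  48  48  47  44  46  48  48  51  51
   53  50  51  51  51  51  52  52]
 [ 50  51  50  50  49  47  48  48  47  50  49  47  50  48  51  50  49  50
   52  51  49  53  52  51  51  51]
 [ 48  49  48  51  49  49  47  52  48  50  51  51  53  50  51  52  51  50
   48  52  48  55  52  50  51  49]]
```

View pics/z4.png

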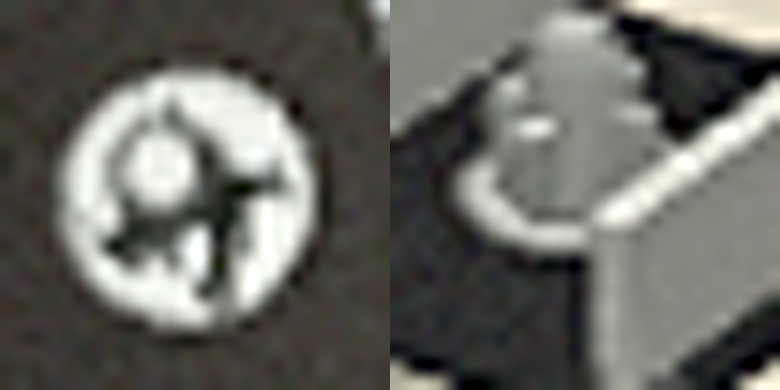

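View pics/z5.png

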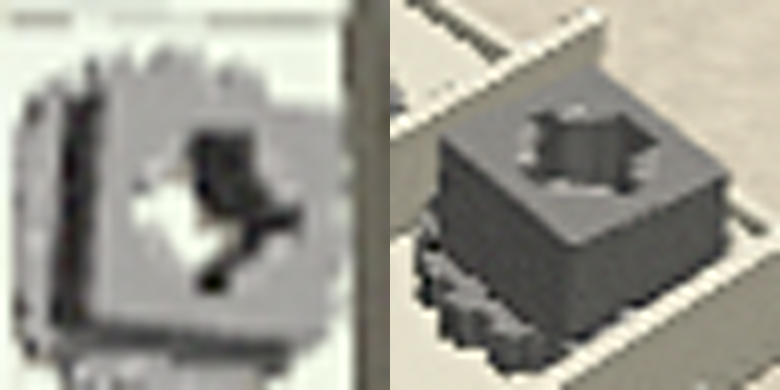

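Run:
```python
from h import *
import pickle
s,t=pickle.load(open('avg.pkl','rb'))
im=t['pixels'];g=cv2.cvtColor(im.astype(np.uint8),cv2.COLOR_BGR2GRAY)
# shoulder
m=(g>75).astype(np.uint8); 
sub=np.zeros_like(m); sub[183:206,258:282]=m[183:206,258:282]
c,_=cv2.findContours(sub,cv2.RETR_EXTERNAL,cv2.CHAIN_APPROX_NONE);c=max(c,key=cv2.contourArea)
e=cv2.fitEllipse(c);print('ring',e)
P=plane(t,e[0],.048);print('hub',P, 'diam',[e[1][k]*np.linalg.norm(plane(t,(271,194),.048)-plane(t,(272,194),.048)) for k in(0,1)])
# mask of bright bluish plates
hsv=cv2.cvtColor(im.astype(np.uint8),cv2.COLOR_BGR2HSV)
roi=(slice(155,232),slice(236,306))
mm=np.zeros_like(g);mm[roi]=((g>120)&(im[...,0]>im[...,2]-6))[roi]*255
n,l,st,ce=cv2.connectedComponentsWithStats(mm)
for i in range(1,n):
    if st[i,4]>25:
        pts=np.argwhere(l==i)[:,::-1].astype(np.float32); r=cv2.minAreaRect(pts)
        vx,vy,x0,y0=cv2.fitLine(pts,cv2.DIST_L2,0,.01,.01).ravel()
        a=plane(t,(x0,y0),.081);b=plane(t,(x0+20*vx,y0+20*vy),.081);d=b-a
        print(st[i],ce[i],r,'mid',a[:2],'dir',d[:2]/np.linalg.norm(d),np.arctan2(d[1],d[0]))
z=np.hstack([cv2.resize(im[150:235,235:310].astype(np.uint8),(400,453),interpolation=cv2.INTER_CUBIC),cv2.resize(cv2.cvtColor(mm[150:235,235:310],cv2.COLOR_GRAY2BGR),(400,453),interpolation=cv2.INTER_NEAREST)])
cv2.imwrite('pics/z6.png',z)
```

```text
ring ((269.9837951660156, 193.74691772460938), (16.103408813476562, 16.342531204223633), 50.68789291381836)
hub [0.55297176 0.23772854 0.048     ] diam [np.float64(0.04286661282272603), np.float64(0.04350314680507274)]
[279 167  15  40 109] [286.00917431 186.19266055] ((285.9837951660156, 186.1973114013672), (40.80441665649414, 2.646773099899292), 72.89727020263672) mid [0.56838819 0.19230825] dir [-0.94722854 -0.32055903] -2.8152730472434944
[244 177  14  41 110] [250.66363636 197.1       ] ((250.66981506347656, 197.09432983398438), (41.208168029785156, 2.6098504066467285), 74.05460357666016) mid [0.53821685 0.28219383] dir [-0.94789314 -0.31858845] -2.8173526860046767
[263 186  15  11  52] [269.90384615 189.48076923] ((269.132080078125, 189.96224975585938), (8.241633415222168, 15.109660148620605), 74.05460357666016) mid [0.55899996 0.23354333] dir [ 0.27090145 -0.96260709] -1.2964669478233701
```

View pics/z6.png

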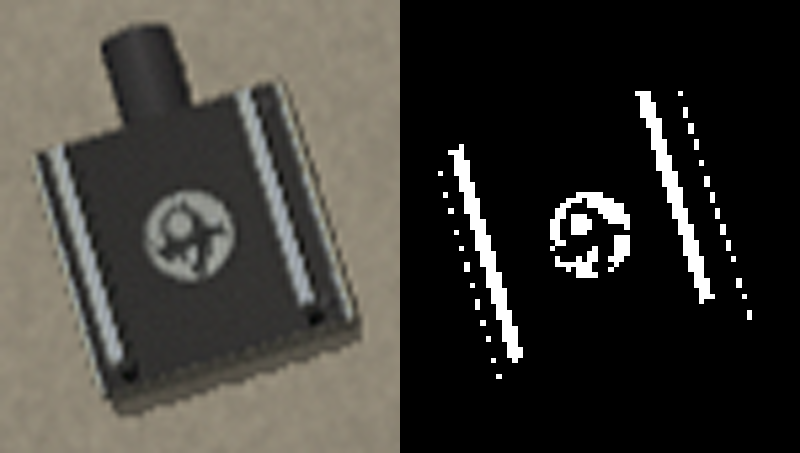

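Run:
```python
from h import *
import pickle
s,t=pickle.load(open('avg.pkl','rb'))
C=np.array([.5531,.2375]);a=np.arctan2(-.948,.319)
def pts(sg):
    o=[]
    for k in range(4):
        w=.006 if k==0 else .0025
        an=a+(0 if sg>0 else np.pi)+k*np.pi/2; u=np.array([np.cos(an),np.sin(an)]);v=np.array([-u[1],u[0]])
        o.append([np.r_[C+u*r+v*x,.066] for r,x in((.0105,w),(.017,w),(.017,-w),(.0105,-w))])
    return np.array(o)
for nm,f,(x,y) in(('t',t,(271,194)),('s',s,(284,186))):
    w=13;K=15;outs=[]
    c=f['pixels'][y-w:y+w,x-w:x+w]; c=np.clip((c-c.min())/(c.max()-c.min()),0,1)**0.6*255
    base=cv2.resize(c.astype(np.uint8),(390,390),interpolation=cv2.INTER_NEAREST)
    for sg in(1,-1):
        im=base.copy()
        for q in pts(sg):
            p=(proj(f,q)-[x-w,y-w]+.5)*K
            cv2.polylines(im,[p.astype(np.int32)],True,(0,0,255),1)
        outs.append(im)
    cv2.imwrite(f'pics/h{nm}.png',np.hstack(outs))
```

```text
(no output)
```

View pics/ht.png

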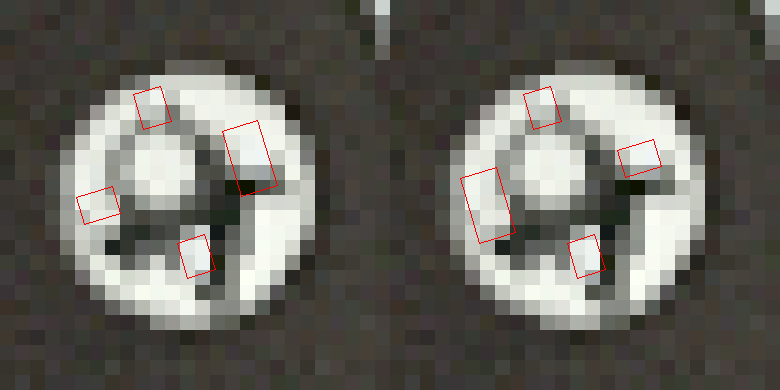

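View pics/hs.png

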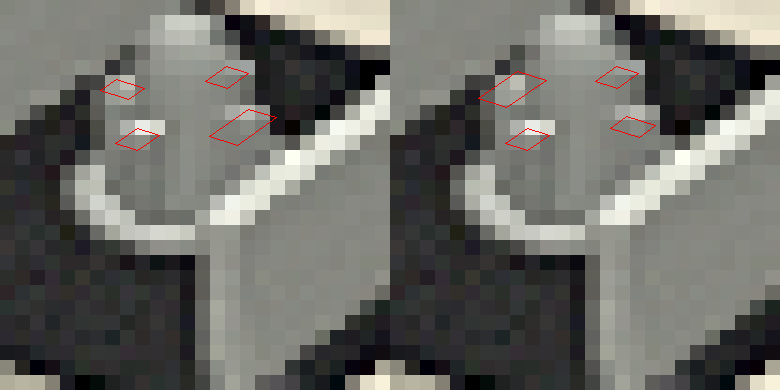

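Run:
```python
from h import *
import pickle
s,t=pickle.load(open('avg.pkl','rb'))
g=s['pixels'].mean(2).astype(int)
np.set_printoptions(linewidth=200)
print('cols',list(range(274,294)))
for r in range(173,192): print(r,g[r,274:294])
C=np.array([.5531,.2375])
print(proj(s,[np.r_[C,.081],np.r_[C,.048],np.r_[C,.066]]),proj(t,[np.r_[C,.081],np.r_[C,.048]]))
K=40
y0,y1,x0,x1=173,188,276,296
c=s['pixels'][y0:y1,x0:x1];c=np.clip((c-20)/130,0,1)*255
cv2.imwrite('pics/z7.png',cv2.resize(c.astype(np.uint8),(800,600),interpolation=cv2.INTER_NEAREST))
```

```text
cols [274, 275, 276, 277, 278, 279, 280, 281, 282, 283, 284, 285, 286, 287, 288, 289, 290, 291, 292, 293]
173 [ 66  66  67  68  67  64  63  64  69  39  14  23  62 141 175 167 164 159 158 153]
174 [ 66  66  68  66  65  64  65  97 135 137 128  67   0   2  10  66 124 135 168 164]
175 [ 66  66  65  66  65  64  74 101 116 119 104  52  23   1   5   2   5  14  48  92]
176 [68 66 64 65 59 24 50 80 88 92 93 90 61  6  4 11  7  4  1  2]
177 [65 69 75 70 13 32 63 78 83 84 83 79 87 92  5  7 14 12 10  7]
178 [ 68  63  18  21  90 119  55  70  72  75  74  67  63  45   4   7   9  14   7  10]
179 [76 15  5 39 85 91 59 67 72 73 70 67 62 41  6  7  9  8  7  1]
180 [  7   5  11  35  63  55  50  62  68  70  70  73  99 115  80   3   7   6   0  21]
181 [  5  10   4  25  66 109 173 148  58  73  70  63  62  70  58   4   0  12 104 188]
182 [ 11  11   4  23  64  67  73  51  62  73  70  63  61  61  63  57  30 104 174 172]
183 [ 11   5  25  63  58  53  56  51  65  73  69  64  59  57  45 107 194 168 152  78]
184 [  5  31  94 126  57  48  61  55  64  72  68  61  53  67 122 168 171 147  57  59]
185 [  6  46 116 120  44  54  56  52  66  73  62  52  78 149 168 158  99  59  64  64]
186 [  7  35 102 144 121  47  54  52  71  69  67 118 182 173 161  61  60  63  64  66]
187 [  7  10  47 111 141 122  47  42  48  48  95 170 178 128  57  62  64  67  66  68]
188 [ 14   5  10  45  94 127 132 148 146 132  77  81  79  57  62  66  68  68  68  68]
189 [ 9  9  6 11 15 24 57 75 76 71 65 82 76 61 64 68 67 69 68 66]
190 [13 10 10 14  9  3  8  2  4  1 36 83 74 64 68 68 67 68 67 65]
191 [13  8 14  9 12 12  8  9 11  4 37 87 80 63 71 67 66 66 69 69]
[[282.37930996 174.89100855]
 [283.00435228 185.41533172]
 [282.66527296 179.70598987]] [[268.27643358 191.70980917]
 [270.07153705 193.70093823]]
```

View pics/z7.png

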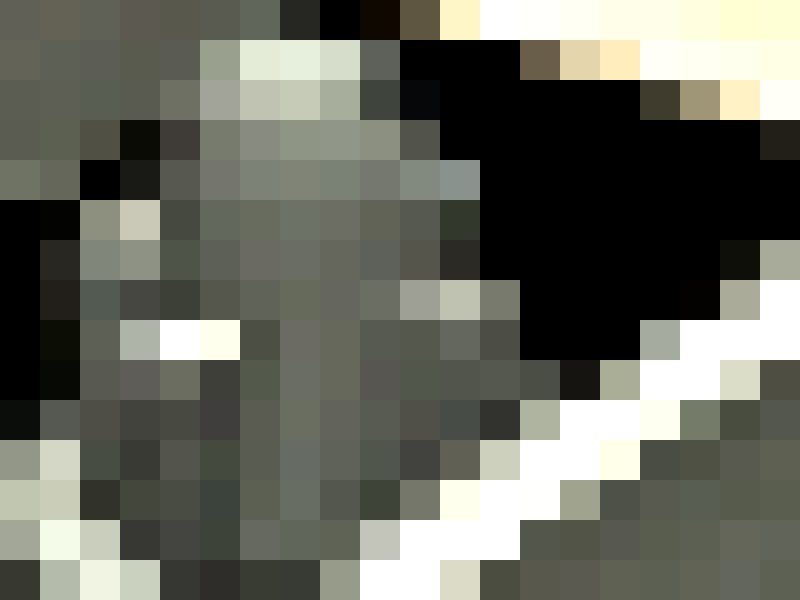

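Run:
```python
from h import *
import pickle
s,t=pickle.load(open('avg.pkl','rb'))
c=[plane(s,np.array(p)-.5,.048)[:2] for p in[(390.5,278.8),(409.5,269.4),(425.6,282.9),(407.1,290.9)]]
print(np.round(c,4)); 
for i in range(4): 
    d=c[(i+1)%4]-c[i]; print(np.linalg.norm(d),np.degrees(np.arctan2(d[1],d[0])))
print('side ctr',np.mean(c,0))
# top: left edge and bottom edge in z5 left: crop (439,192), scale 390/32
K=390/32
for n,p in dict(TL=(103,65),BL=(97,318),BR=(322,330),hole=(218,212)).items():
    print(n,plane(t,np.array(p)/K+[439,192]-[.5,.5],.048)[:2])
# mat
g=t['pixels'].mean(2);m=((g<45)).astype(np.uint8);m[:, :320]=0;m[:,400:]=0;m[:160]=0;m[245:]=0
n,l,st,ce=cv2.connectedComponentsWithStats(m);i=1+np.argmax(st[1:,4]);pts=np.argwhere(l==i)[:,::-1].astype(np.float32)
r=cv2.minAreaRect(pts);print('mat',st[i],ce[i],r,plane(t,ce[i],.004), [plane(t,q,.004)[:2] for q in cv2.boxPoints(r)])
from scipy.spatial.transform import Rotation as R
o=env.observe();q=o['orientation'];print(R.from_quat([*q[1:],q[0]]).as_matrix().round(3), o['joints'])
m=((t['pixels'].min(2)>110)).astype(np.uint8)*255
cv2.imwrite('pics/z8.png',np.hstack([cv2.resize(t['pixels'][180:250,395:480].astype(np.uint8),None,fx=9,fy=8.5,interpolation=cv2.INTER_CUBIC)]))
```

```text
[[ 0.4987 -0.2304]
 [ 0.552  -0.234 ]
 [ 0.5451 -0.2851]
 [ 0.4977 -0.2782]]
0.05334237744095231 -3.8640140393143567
0.05156434433151138 -97.68259517886746
0.04785264101484789 171.7120258342673
0.047809271752380575 88.77135516327002
side ctr [ 0.52336725 -0.25693363]
TL [ 0.55350738 -0.23324725]
BL [ 0.49807433 -0.2302611 ]
BR [ 0.49638129 -0.27887252]
hole [ 0.521669  -0.2572463]
mat [ 332  177   56   55 2432] [359.96504934 204.05427632] ((360.05999755859375, 204.07998657226562), (49.92173767089844, 49.073204040527344), 8.130102157592773) [ 0.53557997 -0.00603102  0.004     ] [array([0.47660276, 0.07081324]), array([0.61292578, 0.05351111]), array([ 0.59542739, -0.08471556]), array([ 0.45981378, -0.06477586])]
[[-0.     0.343  0.939]
 [ 0.     0.939 -0.343]
 [-1.     0.    -0.   ]] [ 1.15439829e+00  2.99877782e-01  1.52098572e+00  1.04256539e-05
  1.32071249e+00 -6.65791969e-02]
```

View pics/z8.png

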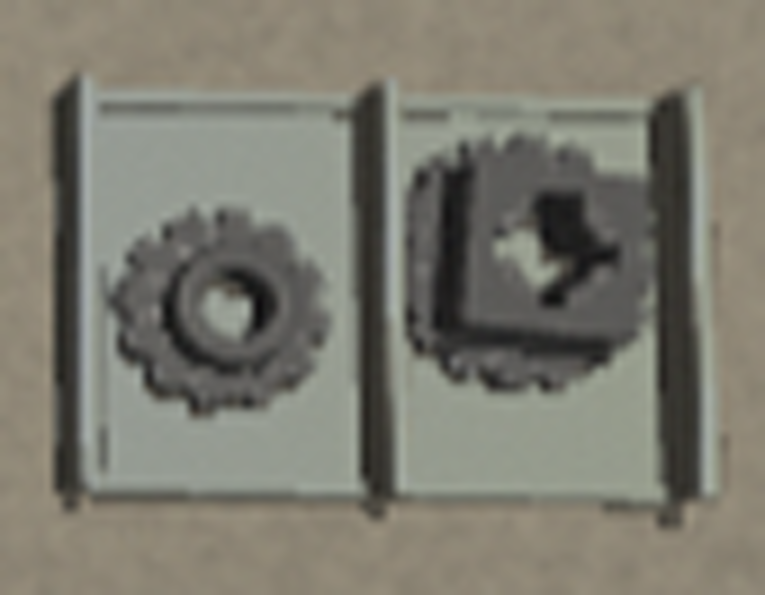

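Measurements, checked against the given sizes:

| Item | Result |
|---|---|
| Hub | (0.553, 0.2375); plates 94.8 mm apart against 95 expected |
| Drive yaw | about 1.895 rad; the wide spline is on the image-left (+y) side |
| Cog | (0.523, −0.257), yaw about −0.05, wide slot towards world +x |
| Mat | (0.536, −0.006) |

Moving to the cog now.

Request:
play_rows --commands '[[[-1,33.4,-77.4,-5,0,0,-1.27],[-1,33.4,-77.4,-5,0,0,-1.27],[-1,33.4,-77.4,-5,0,0,-1.27],[-1,33.4,-77.4,-5,0,0,-1.27],[-1,33.4,-77.4,-5,0,0,-1.27]]]'

```text
time_s: 1.32
tcp_pos: [0.3124, 0.2285, 0.2843]
orientation: [0.565, 0.426, 0.564, -0.426]
wrist_force: [0.9, -0.2, -1.0]
opening: 0.0939
```

Request:
play_rows --commands '[[[-1,21,-48.5,-4,0,0,-0.33],[-1,21,-48.5,-4,0,0,-0.33],[-1,21,-48.5,-4,0,0,-0.33],[-1,21,-48.5,-4,0,0,-0.33],[-1,21,-48.5,-4,0,0,-0.33]]]'

```text
time_s: 1.95
tcp_pos: [0.4361, -0.058, 0.2609]
orientation: [0.487, 0.513, 0.486, -0.512]
wrist_force: [1.9, 0.7, 0.4]
opening: 0.0939
```

Request:
play_rows --commands '[[[-1,8.7,-19.9,-4,0,0,0],[-1,8.7,-19.9,-4,0,0,0],[-1,8.7,-19.9,-4,0,0,0],[-1,8.7,-19.9,-8,0,0,0],[-1,8.7,-19.9,-8,0,0,0]]]'

```text
time_s: 2.58
tcp_pos: [0.5222, -0.2582, 0.1767]
orientation: [-0.484, -0.513, -0.488, 0.514]
wrist_force: [-0.2, -0.7, -0.0]
opening: 0.0938
```

Run:
```python
from h import *
s=grab('side','side1');t=grab('top','top1')
a=cv2.resize(t['pixels'][150:270,395:515],(400,400),interpolation=cv2.INTER_CUBIC)
b=cv2.resize(s['pixels'][200:330,330:460],(400,400),interpolation=cv2.INTER_CUBIC)
cv2.imwrite('pics/y1.png',np.hstack([a,b]))
```

```text
(no output)
```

View pics/y1.png

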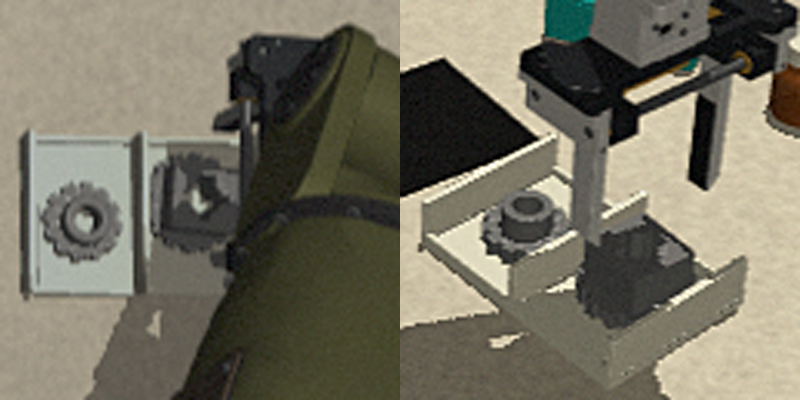

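The jaws straddle the boss along x with both fingers clear of the walls. Descending and gripping.

Request:
play_rows --commands '[[[-1,0.1,0.1,-4,0,0,0],[-1,0.1,0.1,-5.8,0,0,0],[-1,0.1,0.1,-5.8,0,0,0],[1,0.1,0.1,-5.8,0,0,0],[1,0.1,0.1,-5.8,0,0,0]]]'

```text
time_s: 3.3
tcp_pos: [0.5245, -0.2559, 0.1245]
orientation: [0.488, 0.514, 0.486, -0.512]
wrist_force: [1.3, 0.5, 0.5]
opening: 0.0776
```

Request:
play_rows --commands '[[[1,0,0,0,0,0,0],[1,0,0,0,0,0,0],[1,0,0,0,0,0,0],[1,0,0,0,0,0,0]]]'

```text
time_s: 3.8
tcp_pos: [0.5243, -0.2559, 0.1247]
orientation: [0.487, 0.514, 0.486, -0.512]
wrist_force: [-4.7, 1.0, 4.6]
opening: 0.0522
```

Gripped: the opening of 52.2 mm matches the boss. Lifting.

Request:
play_rows --commands '[[[1,0,0,3,0,0,0],[1,0,0,6,0,0,0],[1,0,0,9,0,0,0],[1,0,0,9,0,0,0]]]'

```text
time_s: 4.3
tcp_pos: [0.5249, -0.2562, 0.2162]
orientation: [0.489, 0.514, 0.485, -0.512]
wrist_force: [0.5, -0.5, -2.3]
opening: 0.052
```

Run:
```python
from h import *
s=grab('side','side2');t=grab('top','top2')
a=cv2.resize(t['pixels'][150:270,395:515],(400,400),interpolation=cv2.INTER_CUBIC)
b=cv2.resize(s['pixels'][180:330,320:470],(400,400),interpolation=cv2.INTER_CUBIC)
cv2.imwrite('pics/y2.png',np.hstack([a,b]));o=env.observe();print(o['tcp_pos'],o['orientation'],o['opening'],o['joints'])
```

```text
[ 0.52402738 -0.25574217  0.21336378] [ 0.48697156  0.51346053  0.48627995 -0.51259028] 0.05168424758465219 [-5.17102789e-01  4.56962509e-01  1.52177784e+00  9.74011030e-04
  1.16155910e+00 -4.64684337e-01]
```

View pics/y2.png

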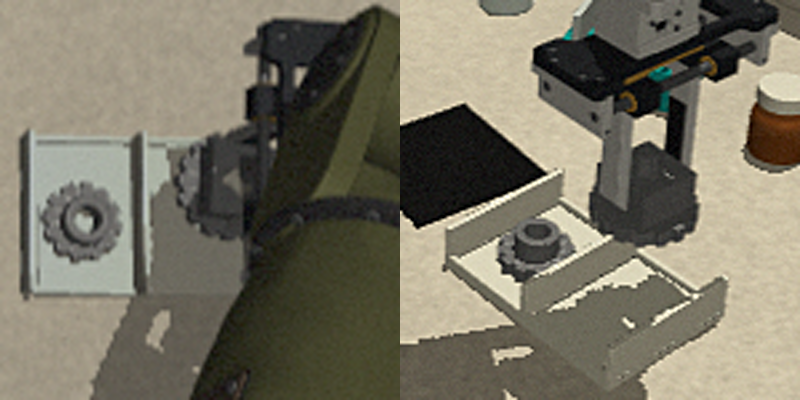

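The cog is clear of the tray and hangs level. Carrying it to the mat and turning it to the drive's yaw on the way.

Request:
play_rows --commands '[[[1,1.1,25,0,0,0,1.95],[1,1.1,25,0,0,0,1.95],[1,1.1,25,0,0,0,1.95],[1,1.1,25,0,0,0,1.95],[1,1.1,25,0,0,0,1.95]]]'

```text
time_s: 5.03
tcp_pos: [0.5344, -0.002, 0.2116]
orientation: [0.667, 0.235, 0.668, -0.234]
wrist_force: [-0.6, -1.8, -2.4]
opening: 0.0516
```

Request:
play_rows --commands '[[[1,0.1,-0.4,0,0,0,1.0],[1,0.1,-0.4,0,0,0,1.0],[1,0.1,-0.4,-2,0,0,1.0],[1,0.1,-0.4,-4,0,0,1.0],[1,0.1,-0.4,-6,0,0,1.0]]]'

```text
time_s: 5.65
tcp_pos: [0.5347, -0.0059, 0.1491]
orientation: [0.7, -0.09, 0.703, 0.091]
wrist_force: [0.1, 0.2, -3.2]
opening: 0.0517
```

Request:
play_rows --commands '[[[1,0,0,0,0,0,0.1],[1,0,0,0,0,0,0.1]]]'

```text
time_s: 5.9
tcp_pos: [0.5341, -0.0059, 0.1474]
orientation: [0.693, -0.125, 0.698, 0.126]
wrist_force: [0.3, -0.6, -2.2]
opening: 0.0522
```

Request:
play_rows --commands '[[[1,0.1,0,-1,0,0,-0.03],[1,0.1,0,-1.8,0,0,-0.03],[1,0.1,0,-2.2,0,0,-0.03],[1,0.1,0,-2.4,0,0,-0.03],[1,0.1,0,-2.4,0,0,-0.03]]]'

```text
time_s: 6.52
tcp_pos: [0.5351, -0.0059, 0.1234]
orientation: [0.695, -0.114, 0.7, 0.116]
wrist_force: [-0.1, -0.8, -2.7]
opening: 0.052
```

Request:
play_rows --commands '[[[1,0,0,-0.15,0,0,0],[1,0,0,-0.15,0,0,0]]]'

```text
time_s: 6.78
tcp_pos: [0.5352, -0.0059, 0.1228]
orientation: [0.695, -0.114, 0.7, 0.116]
wrist_force: [-5.0, -0.2, 7.2]
opening: 0.052
```

Contact on the mat: +7 N, at the predicted height. Releasing and rising.

Request:
play_rows --commands '[[[-1,0,0,0,0,0,0],[-1,0,0,0,0,0,0],[-1,0,0,0,0,0,0],[-1,0,0,0,0,0,0],[-1,0,0,0,0,0,0]]]'

```text
time_s: 7.4
tcp_pos: [0.5352, -0.0059, 0.1227]
orientation: [0.695, -0.114, 0.7, 0.116]
wrist_force: [0.2, 0.5, -0.0]
opening: 0.0934
```

Request:
play_rows --commands '[[[-1,0,0,3,0,0,0],[-1,0,0,8,0,0,0],[-1,0,0,8,0,0,-0.78],[-1,0,0,8,0,0,-0.78],[-1,0,0,8,0,0,-0.78]]]'

```text
time_s: 8.02
tcp_pos: [0.5352, -0.0059, 0.2028]
orientation: [0.7, 0.087, 0.704, -0.084]
wrist_force: [-0.6, -0.2, 0.1]
opening: 0.094
```

Run:
```python
from h import *
s=grab('side','side3');t=grab('top','top3')
a=cv2.resize(t['pixels'][150:250,310:410],(400,400),interpolation=cv2.INTER_CUBIC)
b=cv2.resize(s['pixels'][180:280,280:380],(400,400),interpolation=cv2.INTER_CUBIC)
cv2.imwrite('pics/y3.png',np.hstack([a,b]));o=env.observe();print(o['tcp_pos'],o['orientation'],o['opening'],o['joints'])
```

```text
[ 0.53516349 -0.00589031  0.20272494] [ 0.69994657  0.08529838  0.70422143 -0.08289244] 0.09376202181971262 [-0.08062588  0.373979    1.66890105  0.00406717  1.10462577 -1.41483752]
```

View pics/y3.png

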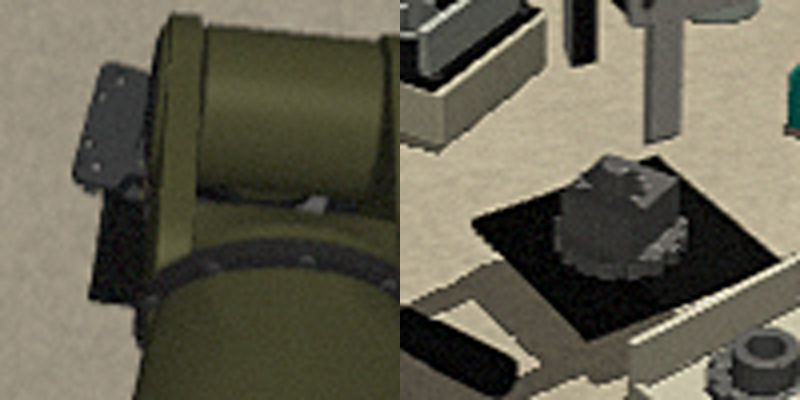

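The cog lies flat on the mat, released. Turning to the other flats.

Request:
play_rows --commands '[[[-1,0,0,0,0,0,-1.0],[-1,0,0,0,0,0,-1.0],[-1,0,0,0,0,0,-1.0],[-1,0,0,0,0,0,-1.0],[-1,0,0,0,0,0,-1.0]]]'

```text
time_s: 8.75
tcp_pos: [0.5352, -0.0059, 0.2027]
orientation: [0.587, 0.394, 0.59, -0.39]
wrist_force: [-0.5, 1.2, 0.1]
opening: 0.0943
```

Request:
play_rows --commands '[[[-1,0,0,0,0,0,-0.07],[-1,0,0,-1,0,0,-0.07]]]'

```text
time_s: 9.0
tcp_pos: [0.5354, -0.0059, 0.1928]
orientation: [0.575, 0.413, 0.576, -0.408]
wrist_force: [-0.4, 0.2, -0.1]
opening: 0.0939
```

Run:
```python
from h import *
from scipy.spatial.transform import Rotation as R
s=grab('side','side4')
b=cv2.resize(s['pixels'][180:280,280:380],(500,500),interpolation=cv2.INTER_CUBIC)
cv2.imwrite('pics/y4.png',b);o=env.observe();q=o['orientation'];M=R.from_quat([*q[1:],q[0]]).as_matrix();print(o['tcp_pos'],M.round(4),np.arctan2(M[1,1],M[0,1]),o['joints'])
```

```text
[ 0.53475872 -0.00588417  0.19093086] [[-0.001   0.9456  0.3254]
 [ 0.0069  0.3254 -0.9456]
 [-1.      0.0013 -0.0069]] 0.3314058719594235 [-0.0817151   0.38700931  1.68172293  0.00776836  1.07444727 -0.41683032]
```

View pics/y4.png

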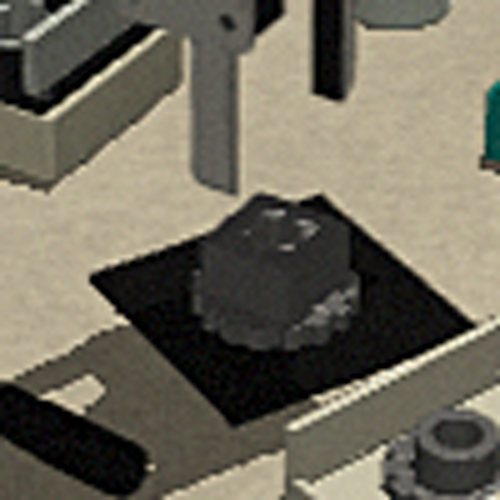

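The jaws now straddle the other two flats. Descending and gripping.

Request:
play_rows --commands '[[[-1,0,0,-4,0,0,0],[-1,0,0,-7,0,0,0],[-1,0,0,-7.3,0,0,0],[-1,0,0,-7.3,0,0,0],[1,0,0,-7.3,0,0,0]]]'

```text
time_s: 9.68
tcp_pos: [0.5353, -0.0059, 0.1192]
orientation: [0.575, 0.413, 0.577, -0.408]
wrist_force: [-0.7, -0.1, 0.3]
opening: 0.0874
```

Request:
play_rows --commands '[[[1,0,0,0,0,0,0],[1,0,0,0,0,0,0],[1,0,0,0,0,0,0],[1,0,0,0,0,0,0],[1,0,0,0,0,0,0]]]'

```text
time_s: 10.3
tcp_pos: [0.5352, -0.0059, 0.1193]
orientation: [0.575, 0.413, 0.577, -0.408]
wrist_force: [-1.5, 0.6, 2.5]
opening: 0.0522
```

Request:
play_rows --commands '[[[1,0,0,4,0,0,0],[1,0,0,8,0,0,0],[1,0,0,13,0,0,0],[1,0,5,13,0,0,0],[1,0.8,10,13,0,0,0]]]'

```text
time_s: 10.92
tcp_pos: [0.543, 0.095, 0.2496]
orientation: [0.575, 0.413, 0.577, -0.409]
wrist_force: [1.3, 0.3, -2.8]
opening: 0.0523
```

Run:
```python
from h import *
from scipy.spatial.transform import Rotation as R
s=grab('side','side5');t=grab('top','top5')
a=cv2.resize(t['pixels'][140:240,260:360],(400,400),interpolation=cv2.INTER_CUBIC)
b=cv2.resize(s['pixels'][110:230,260:380],(400,400),interpolation=cv2.INTER_CUBIC)
cv2.imwrite('pics/y5.png',np.hstack([a,b]))
o=env.observe();q=o['orientation'];M=R.from_quat([*q[1:],q[0]]).as_matrix();print(o['tcp_pos'],M.round(4),np.arctan2(M[1,1],M[0,1]),o['opening'])
```

```text
[0.54315404 0.09772153 0.24893101] [[ 5.000e-04  9.441e-01  3.295e-01]
 [ 7.500e-03  3.295e-01 -9.441e-01]
 [-1.000e+00  2.900e-03 -6.900e-03]] 0.33580792790194264 0.05179579460288938
```

View pics/y5.png

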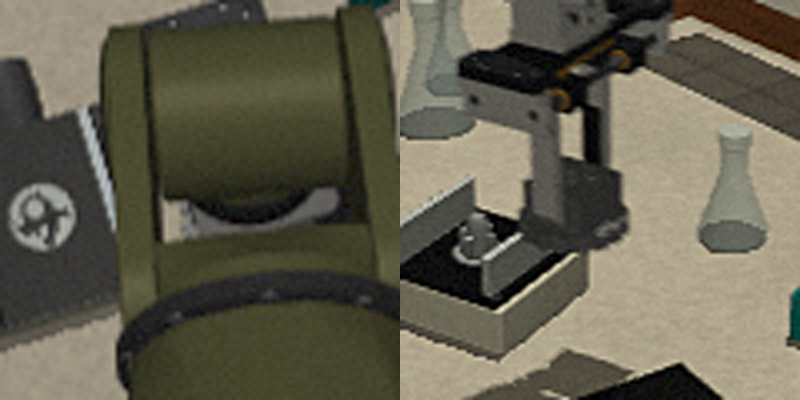

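Request:
play_rows --commands '[[[1,0.4,5,0,0,0,0],[1,0.8,10,0,0,0,0],[1,1.0,13.9,0,0,0,0],[1,1.0,13.9,0,0,0,0],[1,1.0,13.9,0,0,0,0]]]'

```text
time_s: 11.65
tcp_pos: [0.5531, 0.236, 0.2484]
orientation: [0.575, 0.411, 0.578, -0.408]
wrist_force: [-0.1, -0.9, -2.0]
opening: 0.052
```

Run:
```python
from h import *
from scipy.spatial.transform import Rotation as R
s=grab('side','side6')
b=cv2.resize(s['pixels'][110:220,230:340],(550,550),interpolation=cv2.INTER_CUBIC)
cv2.imwrite('pics/y6.png',b)
o=env.observe();q=o['orientation'];M=R.from_quat([*q[1:],q[0]]).as_matrix();print(o['tcp_pos'],M.round(4),np.arctan2(M[1,1],M[0,1]),o['opening'],o['wrist_force'])
```

```text
[0.55323335 0.23568786 0.24867932] [[ 1.000e-04  9.444e-01  3.287e-01]
 [ 7.100e-03  3.287e-01 -9.444e-01]
 [-1.000e+00  2.400e-03 -6.700e-03]] 0.33496069125934747 0.05178322187856755 [ 1.16463184  0.37368272 -2.03594802]
```

View pics/y6.png

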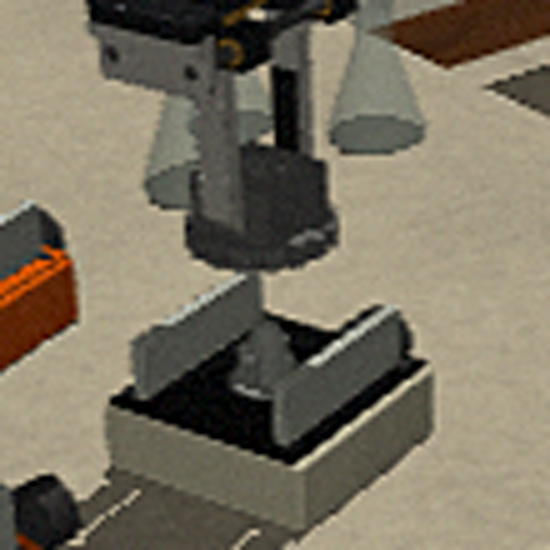

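Request:
play_rows --commands '[[[1,0,0.13,-2,0,0,-0.01],[1,0,0.13,-4,0,0,-0.01],[1,0,0.13,-5,0,0,-0.01],[1,0,0.13,-5,0,0,-0.01]]]'

```text
time_s: 12.2
tcp_pos: [0.5533, 0.2363, 0.1984]
orientation: [0.573, 0.415, 0.576, -0.411]
wrist_force: [0.2, 0.8, -2.0]
opening: 0.0522
```

Request:
play_rows --commands '[[[1,0,0,-0.3,0,0,0],[1,0,0,-0.6,0,0,0],[1,0,0,-0.9,0,0,0],[1,0,0,-1.2,0,0,0]]]'

```text
time_s: 12.7
tcp_pos: [0.5533, 0.2364, 0.1863]
orientation: [0.573, 0.415, 0.576, -0.411]
wrist_force: [-0.1, -0.3, -2.1]
opening: 0.0519
```

The core has entered the bore with no contact force. Next I'll creep down to where the splines start.

Request:
play_rows --commands '[[[1,0,0.05,-0.2,0,0,0],[1,0,0.05,-0.4,0,0,0],[1,0,0.05,-0.5,0,0,0],[1,0,0.05,-0.6,0,0,0]]]'

```text
time_s: 13.2
tcp_pos: [0.5534, 0.237, 0.1805]
orientation: [0.573, 0.415, 0.576, -0.411]
wrist_force: [0.1, 2.0, -0.8]
opening: 0.0518
```

Request:
play_rows --commands '[[[1,0,0,-0.1,0,0,0],[1,0,0,-0.2,0,0,0],[1,0,0,-0.3,0,0,0]]]'

```text
time_s: 13.58
tcp_pos: [0.5535, 0.2371, 0.1776]
orientation: [0.573, 0.415, 0.576, -0.41]
wrist_force: [0.6, 2.4, 0.3]
opening: 0.0522
```

Request:
play_rows --commands '[[[1,0,0.04,-0.2,0,0,0],[1,0,0.04,-0.4,0,0,0],[1,0,0.04,-0.6,0,0,0]]]'

```text
time_s: 13.95
tcp_pos: [0.5535, 0.2374, 0.1713]
orientation: [0.573, 0.415, 0.576, -0.411]
wrist_force: [1.0, 0.6, -1.8]
opening: 0.0522
```

Run:
```python
from h import *
s=grab('side','side7')
b=cv2.resize(s['pixels'][130:230,230:330],(550,550),interpolation=cv2.INTER_CUBIC)
cv2.imwrite('pics/y7.png',b)
o=env.observe();print(o['tcp_pos'],o['wrist_force'],o['moment'])
```

```text
[0.55343065 0.23741143 0.17113064] [ 0.8079549   0.18762039 -2.64961017] [ 0.00663032 -0.28347918  0.00151365]
```

View pics/y7.png

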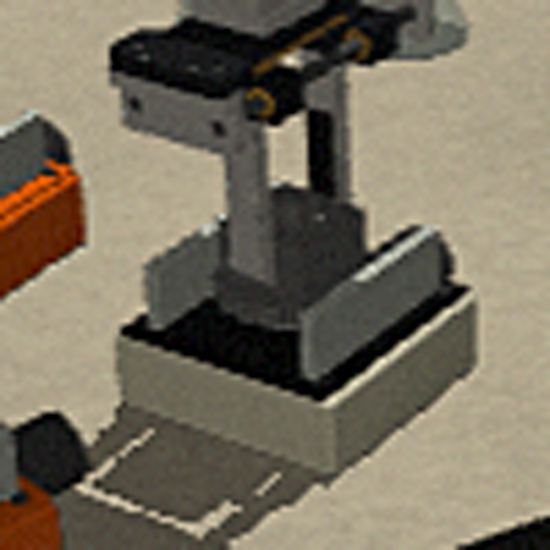

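The cog is sliding freely over the splines with its full weight still on the gripper. The home height should be TCP ≈ 0.163.

Request:
play_rows --commands '[[[1,0,0,-0.2,0,0,0],[1,0,0,-0.4,0,0,0],[1,0,0,-0.6,0,0,0],[1,0,0,-0.7,0,0,0]]]'

```text
time_s: 14.5
tcp_pos: [0.5535, 0.2374, 0.1641]
orientation: [0.573, 0.415, 0.576, -0.411]
wrist_force: [1.2, -0.1, -1.7]
opening: 0.0521
```

Request:
play_rows --commands '[[[1,0,0,-0.1,0,0,0],[1,0,0,-0.1,0,0,0]]]'

```text
time_s: 14.75
tcp_pos: [0.5535, 0.2374, 0.1633]
orientation: [0.573, 0.415, 0.576, -0.411]
wrist_force: [-1.3, 0.5, 1.8]
opening: 0.0521
```

Seating contact at 0.1633, as predicted. Releasing.

Request:
play_rows --commands '[[[-1,0,0,0,0,0,0],[-1,0,0,0,0,0,0],[-1,0,0,0,0,0,0],[-1,0,0,0,0,0,0],[-1,0,0,0,0,0,0]]]'

```text
time_s: 15.38
tcp_pos: [0.5535, 0.2374, 0.1632]
orientation: [0.573, 0.415, 0.576, -0.411]
wrist_force: [-0.7, 0.1, -0.3]
opening: 0.0938
```

Request:
play_rows --commands '[[[-1,0,0,3,0,0,0],[-1,0,0,8,0,0,0],[-1,0,0,14,0,0,0],[-1,0,-10,14,0,0,0],[-1,0,-16,14,0,0,0]]]'

```text
time_s: 16.0
tcp_pos: [0.5532, 0.1113, 0.3038]
orientation: [0.573, 0.415, 0.576, -0.41]
wrist_force: [0.1, 0.2, -0.7]
opening: 0.0941
```

Request:
play_rows --commands '[[[-1,-4,-16,0,0,0,0],[-1,-4,-16,0,0,0,0],[-1,-4,-16,0,0,0,0],[-1,-4,-16,0,0,0,0]]]'

```text
time_s: 16.5
tcp_pos: [0.5127, -0.0508, 0.3041]
orientation: [0.573, 0.416, 0.575, -0.411]
wrist_force: [0.6, 0.1, 0.2]
opening: 0.0938
```

Run:
```python
from h import *
s=grab('side','side8');t=grab('top','top8')
a=cv2.resize(t['pixels'][150:240,225:315],(400,400),interpolation=cv2.INTER_CUBIC)
b=cv2.resize(s['pixels'][145:225,245:325],(400,400),interpolation=cv2.INTER_CUBIC)
cv2.imwrite('pics/y8.png',np.hstack([a,b]))
o=env.observe();print(o['time_s'],o['tcp_pos'],o['wrist_force'])
C=np.array([.5531,.2375])
an=1.895;u=np.array([np.cos(an),np.sin(an)]);v=np.array([-u[1],u[0]])
Q=[np.r_[C+.026*(i*u+j*v),.090] for i,j in((1,1),(1,-1),(-1,-1),(-1,1))]
for f,x,y,k in((t,225,150,400/90),(s,245,145,5)): print(((proj(f,Q)-[x,y]+.5)*k).round())
```

```text
16.6 [ 0.51326561 -0.04859223  0.30394551] [ 0.64734004 -0.39367944  0.45114748]
[[161. 241.]
 [136. 156.]
 [223. 129.]
 [249. 214.]]
[[121. 145.]
 [179. 107.]
 [255. 130.]
 [199. 169.]]
```

View pics/y8.png

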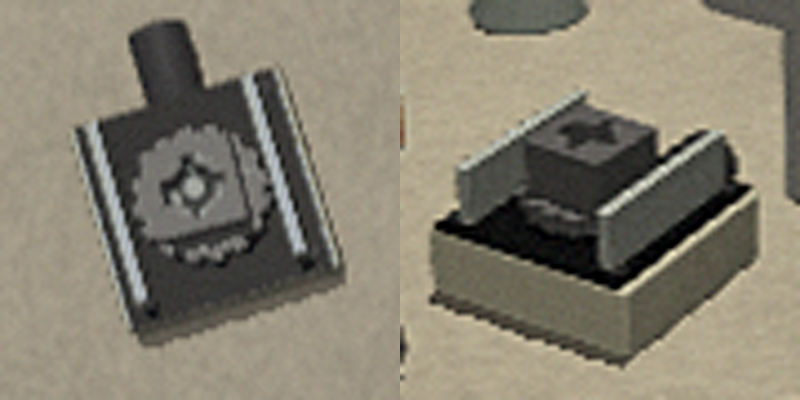

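View pics/top8.png

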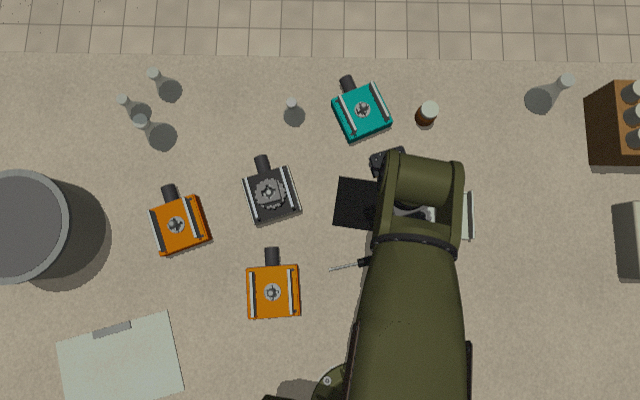

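The boss-top corners match the home pose in both views to about one pixel: top (249,218) against (249,214) predicted, side (598,168) against (599,169). A cog stuck on the spline tops would sit about 5 px off. Handing in.

Run:
```python
from h import *
order.close_job(); print(env.observe()['time_s'])
```

```text
the job is handed in; nothing more can be done
the job is handed in; nothing more can be done
```

The splined cog is home on the white drive's hub, released, and the job was handed in at about 16.6 s. No verdict is reported.

**What I did:**
- Took the cog out of the tray by its ±x flats, with the opening reading 52 mm, the size of the boss.
- Turned it to the drive's yaw on the way, laid it flat on the mat and let go.
- Took it again by its ±y flats and slid it down the hub in small steps. The wrist force stayed under 3 N all the way down.
- Released it and moved the arm well clear.

**Last checks:**
- **Seating:** it made contact with the tool at z = 0.1633 m, the height worked out beforehand for fully home.
- **Position:** the boss-top corners matched the home pose to about one pixel in both views. One pixel is about 2.5 mm, close to the 3 mm tolerance, so the seating height and free slide are the stronger evidence.
- **Wide spline:** its side was hard to tell from the pictures. The free slide past the splines confirmed my reading.
- **Other objects:** in the last top view the flask and jar stand where they were, and the visible tip of the screwdriver has not moved. The arm hid the smaller cog in that view, so I did not check it after handling. An earlier side view, taken once the big cog had left the tray, showed it in its slot.

**One disagreement:** at the first grasp the tool stopped about 6 mm higher than commanded. The grip held, and I worked from the measured height after that.

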